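Scrub the tumbler, then hold the sprung tilt-out bin open

ROBOT

A 6-joint arm with a two-finger parallel gripper is mounted at the origin on the work surface. World frame = base frame: x ahead of the robot, y to its left, z up, the work surface at z = 0. Lengths are in m, angles in degrees, forces in N, time in s.
With the tool pointing down it reaches from about 0.25 to 0.775 m from the base axis. Payload 8.9 kg.
Tool frame: the origin (TCP) lies on the centre line of the jaws, within the pads' length; the fingertips stand 17 mm ahead of it and the grasp point (between the pads) lies 2 mm behind it; z points along the fingers, y is the line along which they close (so a half turn about z gives the same grasp; the last joint's range is limited). The gripper opens to 85 mm and grips with 20 to 120 N. Pads are 22 mm wide; open, the fingers measure 114 mm over their backs; the gripper's body (76 mm by 85 mm) begins 54 mm behind the grasp point. The pads swing forward as they close: fully open they stand 13 mm farther back than shut.
Start: joints at [-7.981, 16.656, -8.789, 64.555, 0, 82.019], TCP at [0.525, 0, 0.248] pointing down, gripper open.
Joint ranges: [-144.48, 144.48], [-52.06, 99.96], [-74.48, 78.29], [-112.23, 115.85], [-86.99, 84.42], [-180, 180]. Speed limits (degrees/s): [127.2, 127.2, 159.86, 180, 180, 180].

INTERFACE

Orientations are given as a 3x3 rotation matrix whose columns are the frame's x, y, z axes.
In Python, from workcell import manip, imaging gives the robot as it stands.
- The arm moves only by the shell command python3 -m crank 'ROWS' [FORCE]. ROWS is JSON, a list of rows, each a list of 5 numbers: the shift along the tool's x, y, z in m, then the turn about the tool's z in rad, then the finger opening in m, from 0 to 0.0854. In form: [[tx, ty, tz, roll, jaw], ...]. A call has 1 to 8 rows; each row shifts and turns the commanded pose from where the row before left it, along the tool's axes as they then stand; what a row does not reach is not made up. A row lasts 1/10 s, in which the tool goes at most 50 mm and 8.59 degrees, less where a joint would pass 70% of its speed; a pose out of reach is approached as far as the arm can. A call is refused whole if a number of a shift passes 0.05 or a number of a turn 0.15, either way. A call with a gripper value outside its range is refused whole. The fingers move at their own pace and stop on an object; FORCE is the grip in N (left out, the last holds). Time passes only in rows, so rows that do not move let the fingers close. It gives the time, the measured TCP pose, the force, the opening and the grip force at its end, in the units of the state.
- manip.state(): the state, without advancing time (a new reading comes with each control period).
- imaging.get_image(name): name is "scene" or "side" or "wrist"; returns (picture, depth): 400x640x3 uint8, red, green, blue; 400x640 float32, m along the optical axis (not along the pixel's ray), 0 where there is no reading.
- imaging.camera_model(name): a dict with "fx", "fy", "cx", "cy" (pixels), "R" (3x3) and "t" (3): a world point X has camera coordinates R X + t. Camera axes: x right, y down, z forward; pixel columns grow to the right and rows downward; lengths in m; the calibration is good to about 2 mm. A picture is of the moment at which its call begins: read the wrist's pose just before it. camera_model takes no time and is no camera call; for the wrist camera it gives the pose at the moment of the call.
- manip.job_done(): hands the job in; it is judged then, once.
The state is a dict: "time": time; "qpos": joint angles; "dq": joint speeds; "tau": joint torques, N m; "eef_pos": TCP position; "orientation": TCP orientation; "wrist_force": force on the tool from outside, world axes, zero at the start; "moment": the same for the moment, N m; "finger_gap": finger opening in m; "grip_force": force on a finger pad.
Only numpy, scipy, OpenCV 4.12 (cv2) and the standard library are available. Lean on these libraries where they do the work, as an engineer would, in place of code of your own. Each camera call takes 0.05 s, during which the arm holds its last target. There are 200 camera calls.

TASK

Loosen the grit in the steel tumbler by working the long brush that stands in it up and down twice, each time lifting the brush head about to the tumbler's rim without taking it out and pushing it back to the bottom, then leave the brush standing in the upright tumbler. Then pull the spring-closed bin under the white shelf out by its bar handle to 40 degrees from closed and finish while still holding it there in the gripper, so that I can tip the grit in. Leave everything else where it is.

Things in the scene. Friction and masses are not known exactly. Their poses are not given: they have to be found in the camera images.
- tumbler: Loose straight-sided brushed-steel tumbler, 72 mm outside diameter, 120 mm tall, wall 3 mm, inner floor 6 mm above its underside, 0.3 to 0.45 kg. It stands upright on the table on the right (-y) side of the shelf. Origin: centre of its underside, z up. It is not to be carried.
- brush: Loose long round brush, about 70 g, standing head down by itself on the tumbler's floor with 9 to 12 mm of play all round; it may lean on the rim. Along its z: head (stiff white cylinder, grey rings, 42 mm diameter) 0 to 55 mm, thin steel stem to 125 mm, wooden handle 16 mm in diameter to 220 mm. Origin: centre of the head's flat lower end; z up along the brush.
- brush_tip (a point): Centre of the flat lower end of the brush head (the brush's origin). It is 6 mm above the tumbler's origin when the brush stands on the bottom, and about 65 mm above it when the head's top is level with the rim.
- brush_grip (a point): Point on the brush axis in the wooden handle, 195 mm above the brush's lower end and 25 mm below the handle's top; a good place to grip from above.
- shelf: Fixed white melamine shelf unit, 250 mm deep, 320 mm wide: a lower housing up to 200 mm high holds the bin; above it, set back to 155 mm behind the bin's handle, are two open cubbies up to 340 mm high. Origin: centre of its underside; z up, x to its back, so that its front looks along its own -x.
- bin (a joint): Tilt in rad of the grey bin, hinged along its lower front edge: 0 closed (front panel upright, 290 mm wide, upper edge 160 mm above the hinge), grows as its top tilts out to the shelf's front (-x) and down; stop at 1.0; 40 degrees is 0.698. A spring pulls it shut at every angle: holding takes roughly 4 to 6 N at the handle, and it shuts when let go.
- bin_hinge (a point): Middle of the bin's hinge line, which is parallel to the shelf's y, at (-128, 0, 30) mm in the shelf's frame. Its axes turn with the bin; closed they are the shelf's.
- bin_handle (a point): Middle of the bar handle: level round aluminium bar, 12 mm diameter, 142 mm long, parallel to the hinge, stubs 65 mm either side of its middle. Closed it is 57 mm in front of and 170 mm above the hinge; it turns with the bin. 44 mm free between bar and panel; 10 mm higher than the panel. Pinch it from above, fingers closing along shelf x; it turns between the fingers as the bin tilts.
- power_bank: Bystander: charcoal power bank 70 x 105 x 22 mm lying flat on the table. Origin: centre of its underside.
- key_dish: Bystander: clear glass dish of keys, 120 mm diameter, 32 mm tall, on the table. Origin: centre of its underside.
- lip_balm: Bystander: blue lip balm tube, 19 mm diameter, 67 mm tall, standing upright on the table. Origin: centre of its underside.
- stand: Bystander: folding aluminium stand, 90 x 75 mm foot, 97 mm tall, on the table; it and the tumbler may have swapped places. Origin: centre of its underside.
- glasses_case: Bystander: black glasses case 65 x 160 x 45 mm on the table. Origin: centre of its underside.
- cream_jar: Bystander: white jar 44 mm diameter, 90 mm tall, standing on the table. Origin: centre of its underside.
Not all that is in view belongs to the job. What is meant by the brush is not purple, and is the smaller of those in its own colour.

How it is judged:
By the outcome, as a careful person would: the job done as asked, in the order asked, and still so for the second after the job is handed in, while the arm keeps its last pose, push and grip.
It also fails if it takes over 54 s, if anything falls off the work surface, if the arm or the gripper's body presses on something with over 40 N, if the wrist force passes 120 N, or if a joint passes its speed limit or range.

## Working session

There is one attempt and no reset: what is moved stays moved. The work goes in short steps, Python scripts to look and compute and a shell command to move; the robot and the scene stay as the last step left them, time stands still between calls to the robot, and variables do not carry over. Pictures are saved under pics/ and viewed, at most 10 in all, crops included, and the job is handed in when it is done.

```bash
mkdir -p pics; ls; cat > h.py <<'E'
import numpy as np,cv2
from workcell import manip,imaging
def snap(n,f):
    m=imaging.camera_model(n);p,d=imaging.get_image(n)
    cv2.imwrite(f'pics/{f}.png',cv2.cvtColor(p,cv2.COLOR_RGB2BGR));np.savez(f'pics/{f}.npz',p=p,d=d,R=m['R'],t=m['t'],K=[m['fx'],m['fy'],m['cx'],m['cy']])
def load(f):return np.load(f'pics/{f}.npz')
def pt(z,u,v,d=None):
    fx,fy,cx,cy=z['K']
    if d is None:d=float(np.median(z['d'][v-1:v+2,u-1:u+2]))
    c=np.array([(u-cx)/fx*d,(v-cy)/fy*d,d]);return z['R'].T@(c-z['t'])
def onplane(z,u,v,h):
    a=pt(z,u,v,1.);o=-z['R'].T@z['t'];r=a-o;return o+r*(h-o[2])/r[2]
E
python3 - <<'E'
from h import *
snap('scene','scene');snap('side','side')
s=manip.state();print(s['time'],s['eef_pos'],s['orientation'],s['qpos'],s['finger_gap'])
E
```

```text
pics
0.1 [5.24621795e-01 4.59178608e-05 2.47806171e-01] [[ 5.91033004e-05  9.99999345e-01 -1.14281485e-03]
 [ 9.99999984e-01 -5.89093865e-05  1.69713843e-04]
 [ 1.69646409e-04 -1.14282486e-03 -9.99999333e-01]] [-7.98281309e+00  1.66838024e+01 -8.82686280e+00  6.45555291e+01
  5.36269587e-04  8.20205674e+01] 0.08528201596899573
```

View pics/scene.png

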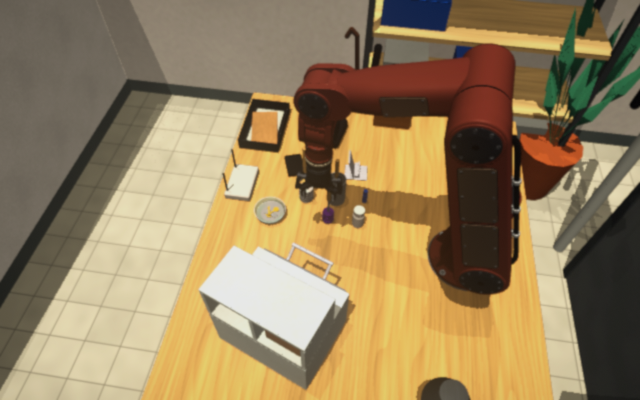

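View pics/side.png

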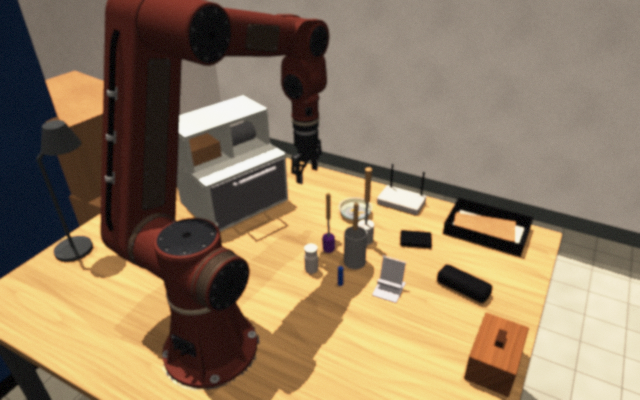

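The side view shows three candidates: a purple-headed brush at (328,225), a tall wooden-handled one at (367,200), and a shorter one at (356,215) standing in the grey tumbler at (355,250). The shorter one fits, since it isn't purple and is the smaller one. I'll confirm it in a crop.

```bash
python3 - <<'E'
from h import *
i=cv2.imread('pics/side.png')[155:305,280:480];a=cv2.resize(i,None,fx=4,fy=4,interpolation=cv2.INTER_CUBIC);cv2.imwrite('pics/c1.png',a)
z=load('side')
for n,u,v in [('tumb',354,252),('hand',356,214),('tall',368,180),('purp',328,205),('jar',311,262),('balm',340,278),('barL',235,184),('barR',272,170),('stand',392,272),('dish',352,211)]: print(n,pt(z,u,v).round(3))
z=load('scene')
for n,u,v in [('bar1',292,246),('bar2',330,264),('tl',232,250),('t2',346,293)]: print(n,pt(z,u,v).round(3))
E
```

```text
tumb [ 0.452 -0.202  0.072]
hand [ 0.482 -0.191  0.193]
tall [ 0.589 -0.179  0.249]
purp [ 0.497 -0.088  0.183]
jar [ 0.371 -0.097  0.052]
balm [ 0.368 -0.197  0.032]
barL [0.463 0.242 0.18 ]
barR [0.571 0.166 0.197]
stand [ 0.444 -0.332  0.053]
dish [ 0.709 -0.071  0.018]
bar1 [0.581 0.167 0.195]
bar2 [0.455 0.216 0.202]
tl [0.718 0.291 0.338]
t2 [0.395 0.301 0.198]
```

View pics/c1.png

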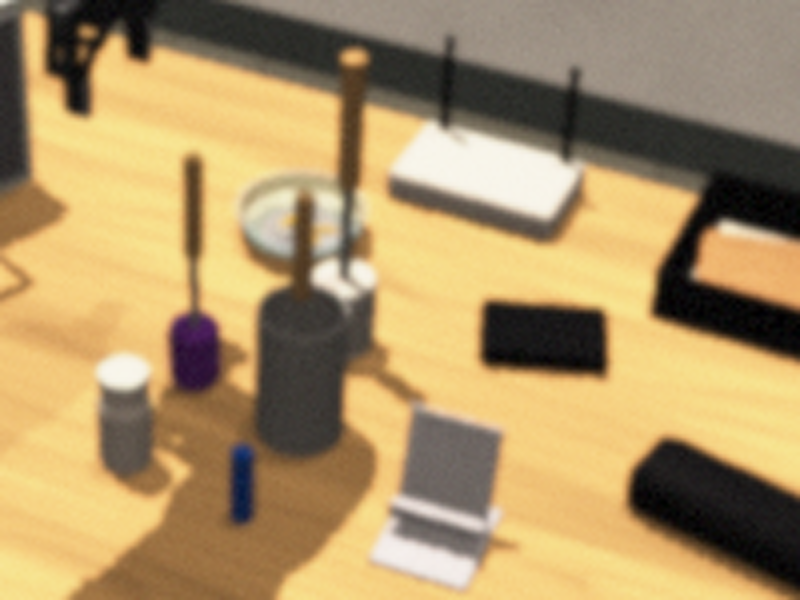

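The crop confirms it. The wooden-handled brush at crop (302,245) is in the tumbler, the taller one of the same wood stands on the table behind it, and the purple one is to the left. Next I'll fit circles to the tumbler and handle depth points.

```bash
python3 - <<'E'
from h import *
from scipy.optimize import least_squares as ls
z=load('side');fx,fy,cx,cy=z['K'];v,u=np.mgrid[:400,:640];d=z['d']
P=(np.stack([(u-cx)/fx*d,(v-cy)/fy*d,d],-1)-z['t'])@z['R']
print('cam',(-z['R'].T@z['t']).round(3))
def sub(u0,u1,v0,v1,z0,z1,c,r):
    q=P[v0:v1,u0:u1].reshape(-1,3);q=q[(q[:,2]>z0)&(q[:,2]<z1)&(np.hypot(*(q[:,:2]-c).T)<r)];return q
q=sub(340,372,225,270,.02,.11,(.475,-.195),.06)
for R,q in [(.036,q)]:
    s=ls(lambda c:np.hypot(*(q[:,:2]-c).T)-R,(.475,-.195),loss='soft_l1',f_scale=.003);print('tumbler',s.x.round(4),len(q))
for a,b in [(.14,.165),(.165,.19),(.19,.215),(.215,.25)]:
    q=sub(348,366,198,232,a,b,(.48,-.192),.03)
    if len(q)>4:
        s=ls(lambda c:np.hypot(*(q[:,:2]-c).T)-.008,(.485,-.19),loss='soft_l1',f_scale=.003);print(a,s.x.round(4),len(q),q[:,2].max())
E
```

```text
cam [-0.612 -0.691  1.077]
tumbler [ 0.4856 -0.1875] 654
0.14 [ 0.4881 -0.1863] 33 0.16493154890142922
0.165 [ 0.4882 -0.1852] 35 0.1894113916887436
0.19 [ 0.487  -0.1848] 31 0.2143086885476429
0.215 [ 0.4798 -0.1897] 33 0.23063986898102412
```

```bash
python3 -m crank '[[0,0,-0.03,0,0.06],[-0.03,-0.005,-0.03,0,0.06],[-0.04,-0.01,0,0,0.06],[-0.04,-0.01,0,0,0.06],[-0.04,-0.01,0,0,0.06],[-0.036,-0.003,0,0,0.06],[0,0,0,0,0.06],[0,0,0,0,0.06]]' 30; python3 - <<'E'
from h import *
snap('wrist','w1');snap('side','s1')
s=manip.state();print(s['eef_pos'],s['wrist_force'])
m=imaging.camera_model('wrist')
for p in [(.487,-.186,.226),(.4856,-.1875,.12)]:
    c=m['R']@np.array(p)+m['t'];print(c[0]/c[2]*m['fx']+m['cx'],c[1]/c[2]*m['fy']+m['cy'])
E
```

```text
time: 0.9
eef_pos: [0.4867, -0.1865, 0.3079]
orientation: [[0.002, 1.0, -0.001], [1.0, -0.002, 0.001], [0.001, -0.001, -1.0]]
wrist_force: [0.7, 0.5, -0.0]
finger_gap: 0.0598
grip_force: 0.0
[ 0.48695007 -0.18528312  0.30810498] [-0.12552589  0.34074162 -0.87758681]
313.45653780676815 213.0320595994032
311.852451504307 182.1684669570284
```

View pics/w1.png

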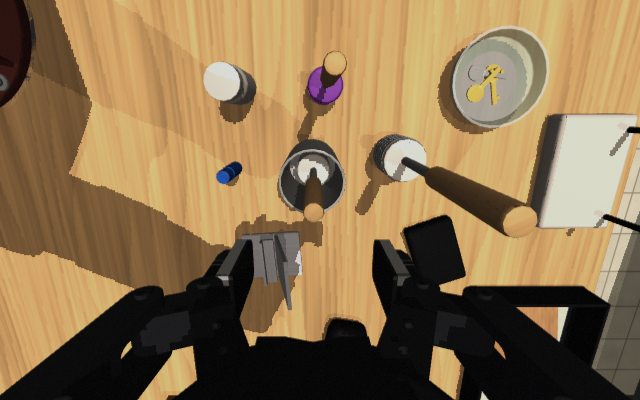

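The handle top at (314,213) and the rim centre at (312,182) match the predictions, so I'll descend and grip.

```bash
python3 -m crank '[[0,0,0.03,0,0.06],[0,0,0.03,0,0.06],[0,0,0.025,0,0.06],[0,0,0.016,0,0.06],[0,0,0.008,0,0.06],[0,0,0,0,0.05],[0,0,0,0,0.03],[0,0,0,0,0.01]]' 30;python3 -m crank '[[0,0,0,0,0.01],[0,0,0,0,0.01],[0,0,0,0,0.01],[0,0,0,0,0.01]]' 30; python3 - <<'E'
from h import *
s=manip.state();print(s['eef_pos'],s['wrist_force'])
E
```

```text
time: 1.8
eef_pos: [0.4876, -0.1861, 0.2003]
orientation: [[-0.0, 1.0, 0.001], [1.0, 0.0, -0.001], [-0.001, 0.001, -1.0]]
wrist_force: [0.0, 0.1, -0.2]
finger_gap: 0.0218
grip_force: 0.0
time: 2.2
eef_pos: [0.4874, -0.1863, 0.2003]
orientation: [[0.0, 1.0, 0.001], [1.0, -0.0, -0.001], [-0.001, 0.001, -1.0]]
wrist_force: [-1.2, 0.6, 6.2]
finger_gap: 0.0151
grip_force: 29.5
[ 0.4874444  -0.1863168   0.20030406] [-1.15977775  0.64778904  6.24014211]
```

```bash
python3 -m crank '[[0,0,-0.01,0,0.01],[0,0,-0.015,0,0.01],[0,0,-0.015,0,0.01],[0,0,-0.01,0,0.01],[0,0,-0.006,0,0.01],[0,0,-0.003,0,0.01],[0,0,0,0,0.01],[0,0,0,0,0.01]]'; python3 - <<'E'
from h import *
snap('side','s2')
i=cv2.imread('pics/s2.png')[155:305,280:480];cv2.imwrite('pics/c2.png',cv2.resize(i,None,fx=4,fy=4,interpolation=cv2.INTER_CUBIC))
z=load('side');z2=load('s2')
E
```

```text
time: 3.0
eef_pos: [0.4868, -0.1859, 0.2578]
orientation: [[0.0, 1.0, -0.001], [1.0, -0.0, 0.0], [0.0, -0.001, -1.0]]
wrist_force: [-0.4, -0.2, -0.3]
finger_gap: 0.0151
grip_force: 29.4
```

View pics/c2.png

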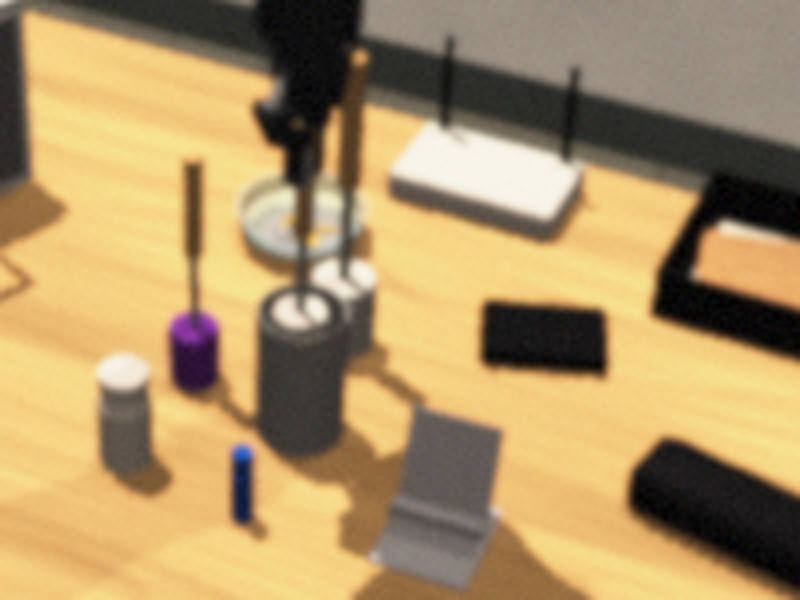

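The white head top at crop (300,310) is level with the rim, the tumbler is unmoved, and the lift was about 58 mm. Next: push down, lift again, push down.

```bash
D='python3 -m crank'; python3 -m crank '[[0,0,0.01,0,0.01],[0,0,0.015,0,0.01],[0,0,0.015,0,0.01],[0,0,0.01,0,0.01],[0,0,0.006,0,0.01],[0,0,0.003,0,0.01],[0,0,0,0,0.01],[0,0,0,0,0.01]]'; python3 -m crank '[[0,0,-0.01,0,0.01],[0,0,-0.015,0,0.01],[0,0,-0.015,0,0.01],[0,0,-0.01,0,0.01],[0,0,-0.006,0,0.01],[0,0,-0.003,0,0.01],[0,0,0,0,0.01],[0,0,0,0,0.01]]'; python3 -m crank '[[0,0,0.01,0,0.01],[0,0,0.015,0,0.01],[0,0,0.015,0,0.01],[0,0,0.01,0,0.01],[0,0,0.006,0,0.01],[0,0,0.003,0,0.01],[0,0,0,0,0.01],[0,0,0,0,0.01]]'
```

```text
time: 3.85
eef_pos: [0.4873, -0.1862, 0.2004]
orientation: [[0.0, 1.0, 0.001], [1.0, -0.0, -0.001], [-0.001, 0.001, -1.0]]
wrist_force: [-2.7, 0.5, 9.0]
finger_gap: 0.0154
grip_force: 30.9
time: 4.65
eef_pos: [0.4868, -0.1859, 0.2578]
orientation: [[0.0, 1.0, -0.001], [1.0, -0.0, 0.0], [0.0, -0.001, -1.0]]
wrist_force: [0.2, -0.3, -1.0]
finger_gap: 0.0151
grip_force: 29.6
time: 5.45
eef_pos: [0.4873, -0.1862, 0.2004]
orientation: [[0.0, 1.0, 0.001], [1.0, -0.0, -0.001], [-0.001, 0.001, -1.0]]
wrist_force: [-2.1, 1.5, 10.1]
finger_gap: 0.0153
grip_force: 31.1
```

```bash
python3 -m crank '[[0,0,0,0,0.03],[0,0,0,0,0.06],[0,0,0,0,0.06],[0,0,0,0,0.06],[0,0,-0.02,0,0.06],[0,0,-0.03,0,0.06],[0,0,-0.03,0,0.06],[0,0,-0.03,0,0.06]]'; python3 - <<'E'
from h import *
snap('side','s3')
i=cv2.imread('pics/s3.png')[125:305,190:400];cv2.imwrite('pics/c3.png',cv2.resize(i,None,fx=3.3,fy=3.3,interpolation=cv2.INTER_CUBIC))
E
```

```text
time: 6.25
eef_pos: [0.4869, -0.1859, 0.3104]
orientation: [[0.0, 1.0, -0.0], [1.0, -0.0, 0.0], [0.0, -0.0, -1.0]]
wrist_force: [0.4, 0.4, 0.6]
finger_gap: 0.0599
grip_force: 0.0
```

View pics/c3.png

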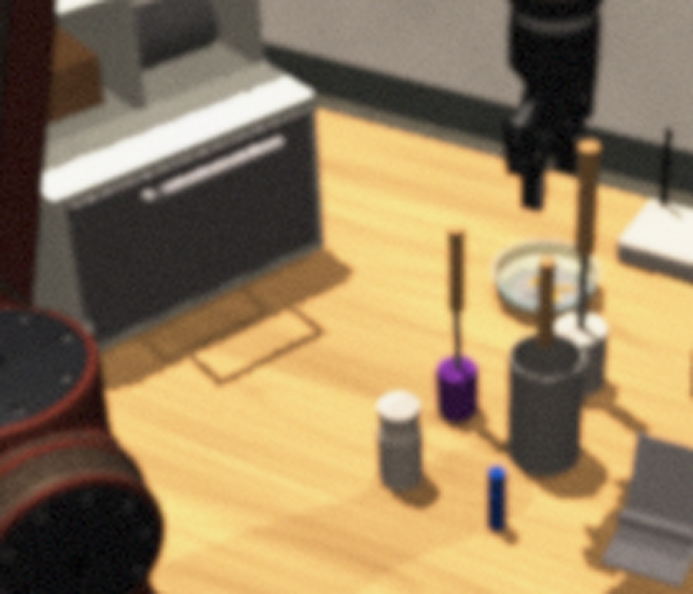

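The brush stands in the upright tumbler. The closed bin's bar runs from crop (150,194) to (278,143), which is side-image (235.5,183.8) to (274.2,168.3). Next I'll measure the bar.

```bash
python3 - <<'E'
from h import *
snap('scene','sc2')
z=load('s3')
for n,P in [('side',[(235.5,183.8),(274.2,168.3),(203.6,184),(285.5,154.4)]),]:
    for u,v in P: print(n,onplane(z,u,v,.2).round(4))
for n in ['s3','sc2']:
    z=load(n);fx,fy,cx,cy=z['K'];v,u=np.mgrid[:400,:640];d=z['d']
    P=(np.stack([(u-cx)/fx*d,(v-cy)/fy*d,d],-1)-z['t'])@z['R']
    e=(P[...,:2]-[.518,.1915])@np.array([[-.932,.362],[.362,.932]]).T
    m=(abs(P[...,2]-.2)<.02)&(abs(e[...,0])<.1)&(abs(e[...,1])<.025)&(d>0)
    q=P[m];c=q.mean(0);w,V=np.linalg.eigh(np.cov(q[:,:2].T));a=V[:,1]
    s=(q[:,:2]-c[:2])@a
    print(n,m.sum(),c.round(4),a.round(3),'mid',(c[:2]+a*(s.min()+s.max())/2).round(4),s.max()-s.min(), 2*w**.5)
i=cv2.imread('pics/sc2.png')[200:400,170:390];cv2.imwrite('pics/c4.png',cv2.resize(i,None,fx=3,fy=3,interpolation=cv2.INTER_CUBIC))
E
```

```text
side [0.4405 0.2205 0.2   ]
side [0.5798 0.1627 0.2   ]
side [0.3912 0.3116 0.2   ]
side [0.6781 0.1795 0.2   ]
s3 158 [0.5061 0.1892 0.2043] [-0.913  0.408] mid [0.5139 0.1857] 0.14651423379111245 [0.01219735 0.08879125]
sc2 228 [0.5129 0.1947 0.2004] [-0.933  0.359] mid [0.5155 0.1937] 0.14093648959245342 [0.01560293 0.0971823 ]
```

View pics/c4.png

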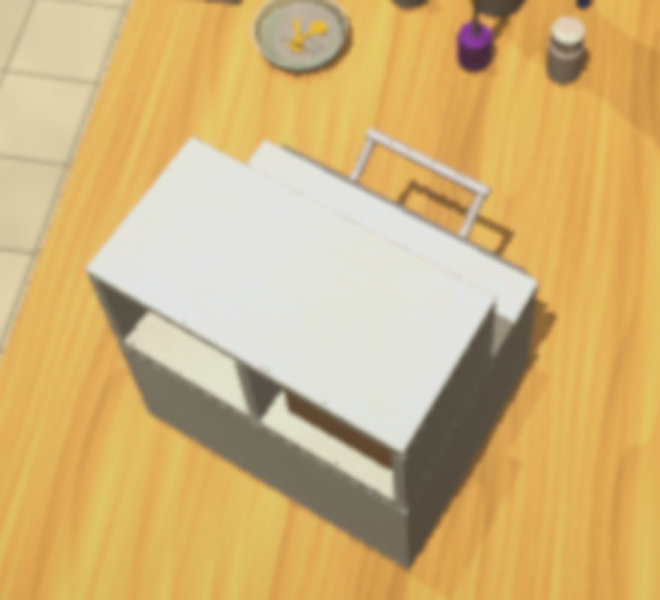

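The scene crop shows the bar from (370,134) to (486,191), and the shelf's top edges: front (193,140)-(495,300), back (90,270)-(405,450).

```bash
python3 - <<'E'
from h import *
z=load('sc2')
for n,a,b,h in [('bar',(370,134),(486,191),.205),('topf',(193,140),(495,300),.34),('topb',(90,270),(405,450),.34),('hous',(265,141),(535,285),.2)]:
    A,B=[onplane(z,170+p[0]/3,200+p[1]/3,h) for p in (a,b)]
    e=B-A;print(n,A.round(4),B.round(4),np.linalg.norm(e).round(4),np.degrees(np.arctan2(e[1],e[0])).round(2),((A+B)/2).round(4))
E
```

```text
bar [0.5761 0.1679 0.205 ] [0.4486 0.2152 0.205 ] 0.136 159.65 [0.5124 0.1915 0.205 ]
topf [0.7145 0.2806 0.34  ] [0.42   0.3939 0.34  ] 0.3155 158.95 [0.5673 0.3372 0.34  ]
topb [0.7677 0.4209 0.34  ] [0.4734 0.5327 0.34  ] 0.3147 159.21 [0.6206 0.4768 0.34  ]
hous [0.6822 0.1904 0.2   ] [0.3879 0.307  0.2   ] 0.3166 158.37 [0.5351 0.2487 0.2   ]
```

```bash
python3 -m crank '[[0.03,0.002,0,0,0.06],[0.045,0.003,0,0,0.045],[0.05,0.003,0,0,0.045],[0.05,0.003,0,0,0.045],[0.05,0.004,0,0,0.045],[0.05,0.004,0,0,0.045],[0.05,0.004,0,0,0.045],[0.035,0.003,0,0,0.045]]'; python3 -m crank '[[0.019,0,0,0,0.045],[0,0,0,-0.134,0.045],[0,0,0,-0.134,0.045],[0,0,0,-0.134,0.045],[0,0,0,-0.134,0.045],[0,0,0,-0.134,0.045],[0,0,0,-0.134,0.045],[0,0,0,-0.134,0.045]]';python3 -m crank '[[0,0,0,-0.134,0.045],[0,0,0,-0.132,0.045],[0,0,0,0,0.045],[0,0,0,0,0.045]]'; python3 - <<'E'
from h import *
snap('wrist','w2')
E
```

```text
time: 7.15
eef_pos: [0.5125, 0.1763, 0.3086]
orientation: [[-0.002, 1.0, -0.001], [1.0, 0.002, 0.0], [0.0, -0.001, -1.0]]
wrist_force: [1.1, -0.5, 1.0]
finger_gap: 0.0448
grip_force: 0.0
time: 7.95
eef_pos: [0.5128, 0.1923, 0.3085]
orientation: [[-0.81, 0.587, -0.001], [0.587, 0.81, -0.0], [0.001, -0.001, -1.0]]
wrist_force: [-0.1, 0.8, 0.7]
finger_gap: 0.0448
grip_force: 0.0
time: 8.35
eef_pos: [0.5128, 0.1923, 0.3089]
orientation: [[-0.932, 0.362, -0.001], [0.362, 0.932, -0.0], [0.0, -0.0, -1.0]]
wrist_force: [0.5, -0.3, 0.5]
finger_gap: 0.0455
grip_force: 0.0
```

View pics/w2.png

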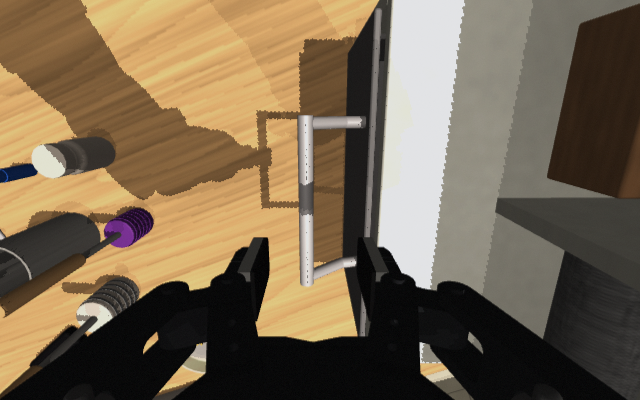

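The bar appears from (306,117) to (307,283), vertical in the image, so the roll is right.

```bash
python3 - <<'E'
from h import *
z=load('w2');s=manip.state();R=np.array(s['orientation']);p=np.array(s['eef_pos'])
for u,v in [(306,125),(306,160),(306,230),(307,270),(306,200)]:
    q=pt(z,u,v);print(q.round(4),'tool',(R.T@(q-p)).round(4))
for v in(117,284): q=onplane(z,306.5,v,.2);print('ends',q.round(4),(R.T@(q-p)).round(4))
E
```

```text
[0.4544 0.2103 0.2069] tool [ 0.0609 -0.0044  0.1021]
[0.4785 0.2008 0.2073] tool [ 0.0351 -0.0045  0.1017]
[0.5316 0.1797 0.2069] tool [-0.0221 -0.0049  0.102 ]
[0.5658 0.1671 0.2067] tool [-0.0585 -0.0043  0.1022]
[0.5081 0.1891 0.2067] tool [ 0.0033 -0.0048  0.1023]
ends [0.4493 0.2126 0.2   ] [ 0.0665 -0.0041  0.109 ]
ends [0.582  0.1601 0.2   ] [-0.0762 -0.005   0.1089]
```

```bash
python3 -m crank '[[-0.005,-0.0045,0.02,0,0.045],[0,0,0.03,0,0.045],[0,0,0.03,0,0.045],[0,0,0.02,0,0.045],[0,0,0.01,0,0.045],[0,0,0,0,0.045],[0,0,0,0,0.02],[0,0,0,0,0.008]]' 50;python3 -m crank '[[0,0,0,0,0.008],[0,0,0,0,0.008],[0,0,0,0,0.008],[0,0,0,0,0.008]]' 50
```

```text
time: 9.2
eef_pos: [0.5168, 0.1865, 0.2005]
orientation: [[-0.933, 0.359, 0.002], [0.359, 0.933, 0.0], [-0.002, 0.001, -1.0]]
wrist_force: [0.7, -0.1, 1.3]
finger_gap: 0.0169
grip_force: 0.0
time: 9.6
eef_pos: [0.5163, 0.1853, 0.2006]
orientation: [[-0.933, 0.359, 0.001], [0.359, 0.933, -0.002], [-0.002, -0.001, -1.0]]
wrist_force: [-2.5, -6.2, 4.8]
finger_gap: 0.0102
grip_force: 48.7
```

Gripped. The arc is 179.3 mm radius, starting 18.5° from vertical. First the 0 to 20° half, then I'll check.

```bash
python3 -m crank '[[0,-0.0073,0.0027,0,0.008],[0,-0.0073,0.0029,0,0.008],[0,-0.0071,0.0033,0,0.008],[0,-0.007,0.0035,0,0.008],[0,-0.0068,0.0039,0,0.008],[0,-0.0066,0.0042,0,0.008],[0,-0.0064,0.0045,0,0.008],[0,-0.0063,0.0047,0,0.008]]' 60;python3 -m crank '[[0,0,0,0,0.008],[0,0,0,0,0.008]]'
```

```text
time: 10.4
eef_pos: [0.4975, 0.1362, 0.1711]
orientation: [[-0.934, 0.358, 0.003], [0.358, 0.934, 0.003], [-0.002, 0.004, -1.0]]
wrist_force: [0.6, 6.2, 2.5]
finger_gap: 0.0101
grip_force: 61.9
time: 10.6
eef_pos: [0.4972, 0.1356, 0.1706]
orientation: [[-0.933, 0.359, 0.002], [0.359, 0.933, 0.001], [-0.002, 0.002, -1.0]]
wrist_force: [0.9, 3.5, 4.8]
finger_gap: 0.0096
grip_force: 62.1
```

```bash
python3 -m crank '[[0,-0.006,0.005,0,0.008],[0,-0.0058,0.0053,0,0.008],[0,-0.0056,0.0055,0,0.008],[0,-0.0053,0.0057,0,0.008],[0,-0.005,0.006,0,0.008],[0,-0.0048,0.0062,0,0.008],[0,-0.0045,0.0064,0,0.008],[0,-0.0043,0.0066,0,0.008]]';python3 -m crank '[[0,0,0,0,0.008],[0,0,0,0,0.008],[0,0,0,0,0.008]]'; python3 - <<'E'
from h import *
snap('side','s5');snap('scene','sc5')
p=np.array(manip.state()['eef_pos'])
x=np.array([.358,.934]);d=p-[.5163,.1853,.2006]
# handle relative to hinge; pulled start taken as closed
h=np.array([.057-d[:2]@x,.170+d[2]]);print(p,d,'r',np.hypot(*h),'tilt',np.degrees(np.arctan2(*h))-18.53)
# panel plane from depth (side): fit near bin region
for n in['s5','sc5']:
    z=load(n);fx,fy,cx,cy=z['K'];v,u=np.mgrid[:400,:640];D=z['d']
    P=(np.stack([(u-cx)/fx*D,(v-cy)/fy*D,D],-1)-z['t'])@z['R']
    hg=np.array([.5145,.189])+.057*x
    e0=(P[...,:2]-hg)@np.array([-.934,.358]);e1=(P[...,:2]-hg)@x
    m=(D>0)&(abs(e0)<.14)&(abs(e0)>.075)&(e1>-.14)&(e1<.0)&(P[...,2]>.045)&(P[...,2]<.15)
    a,b=e1[m],P[...,2][m];print(n,m.sum())
    from collections import Counter
    if m.sum()>30:
        from scipy.optimize import least_squares as ls
        s=ls(lambda k:np.cos(k[0])*a+np.sin(k[0])*b-k[1],(.7,.02),loss='soft_l1',f_scale=.003).x
        print('tilt from panel',np.degrees(s[0]),s[1], 'z max',b.max())
i=cv2.imread('pics/s5.png')[125:305,170:380];cv2.imwrite('pics/c5.png',cv2.resize(i,None,fx=3.3,fy=3.3,interpolation=cv2.INTER_CUBIC))
E
```

```text
time: 11.4
eef_pos: [0.4824, 0.097, 0.1234]
orientation: [[-0.934, 0.358, 0.002], [0.358, 0.934, 0.001], [-0.001, 0.001, -1.0]]
wrist_force: [2.1, 4.8, 4.8]
finger_gap: 0.0096
grip_force: 64.9
time: 11.7
eef_pos: [0.4823, 0.0969, 0.1234]
orientation: [[-0.934, 0.358, 0.001], [0.358, 0.934, 0.0], [-0.001, 0.001, -1.0]]
wrist_force: [2.6, 4.6, 3.4]
finger_gap: 0.0102
grip_force: 64.8
[0.48234181 0.09694724 0.123379  ] [-0.03395819 -0.08835276 -0.077221  ] r 0.17780414032210912 tilt 40.016628274966706
s5 469
tilt from panel 50.142388269459964 0.04715528237566288 z max 0.14988557343559117
sc5 928
tilt from panel 40.010725185636986 0.01911152681786628 z max 0.14986142454406817
```

View pics/c5.png

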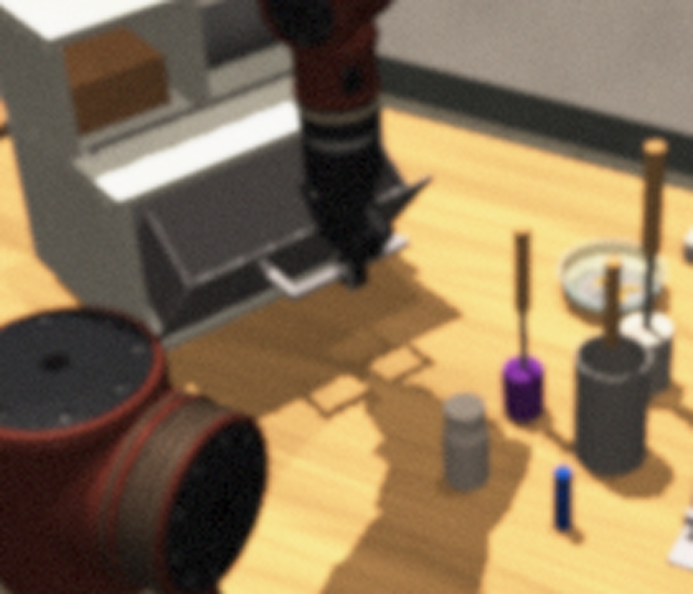

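The bin is open with the bar held at crop (340,270), and the brush, tumbler and bystanders are undisturbed. The arm's travel and the scene camera's panel fit both give 40.0°, so I'll hand in.

```bash
python3 -m crank '[[0,0,0,0,0.008],[0,0,0,0,0.008],[0,0,0,0,0.008],[0,0,0,0,0.008]]' | sed -n '1,2p;5,6p'; python3 -c "
from workcell import manip;print(manip.job_done())"
```

```text
time: 12.2
eef_pos: [0.4824, 0.0969, 0.1234]
finger_gap: 0.01
grip_force: 64.8
the job is handed in; nothing more can be done
None
```

I worked the brush up to the rim and back to the bottom twice and left it standing in the upright tumbler; the bin is held open in the gripper at about 40° (by arm travel and the scene camera; the side camera's rougher fit read 50°), and the job was handed in at about 12 s.

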